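# Chuck a nut driver in the bench-mounted drill

## Robot

A 6-joint arm with a two-finger parallel gripper is mounted at the origin on the work surface. World frame = base frame: x ahead of the robot, y to its left, z up, the work surface at z = 0. Lengths are in m, angles in degrees, forces in N, time in s.
With the tool pointing down it reaches from about 0.3 to 0.875 m from the base axis. Payload 4.2 kg.
Tool frame: the origin (TCP) lies at the centre of the arm's flange, where the gripper is bolted on; the fingertips stand 173 mm ahead of it and the grasp point (between the pads) lies 155 mm ahead of it; z points along the fingers, x is the direction in which the jaws open and shut, and the axes are right-handed (so a half turn about z gives the same grasp; the last joint's range is limited). The gripper opens to 85 mm and grips with 20 to 120 N. Pads are 22 mm wide; open, the fingers measure 114 mm over their backs; the gripper's body (76 mm by 85 mm) begins 54 mm behind the grasp point. The pads swing forward as they close: fully open they stand 13 mm farther back than shut.
Start: joints at [-68.927, 18.312, 89.639, -0, 72.044, -1.146], TCP at [0.217, -0.532, 0.405] pointing down, gripper open.
Joint ranges: [-177.97, 177.97], [-48.28, 115.42], [12.27, 149.76], [-77.06, 257.06], [2.81, 150.46], [-146.56, 146.56]. Speed limits (degrees/s): [147.25, 147.25, 180, 180, 180, 180].

## Interface

Orientations are given as a 3x3 rotation matrix whose columns are the frame's x, y, z axes.
In Python, from workcell import ctrl gives the robot as it stands. The module is installed in compiled form; this text tells all that it offers.
- The arm moves only by the tool drive_tool, never from a script. Its argument "series" is one flat list of numbers, 5 for each row, row after row: the finger opening in cm, from 0 to 8.54, then the shift along the world's x, y, z in cm, then the turn about the world's z in rad. In form: [hand, x, y, z, yaw, hand, x, y, z, yaw, ...]. A call has 1 to 5 rows; each row is the pose to reach, as a shift and turn from the pose commanded when the call began; what a row does not reach only later rows make up. A row lasts 1/10 s, in which the tool goes at most 50 mm and 8.59 degrees, less where a joint would pass 70% of its speed; a pose out of reach is approached as far as the arm can. A call with a gripper value outside its range is refused whole. The fingers move at their own pace and stop on an object; "force" is the grip in N (left out, the last holds). Time passes only in rows, so rows that repeat a pose let the fingers close. It gives the time, the measured TCP pose, the force and the opening at its end, in the units of the state.
- ctrl.get_obs(): the state, without advancing time (a new reading comes with each control period).
- ctrl.capture(name): name is "scene" or "side" or "wrist"; returns the picture (420x560x3 uint8, red, green, blue); there is no depth.
- ctrl.camera_model(name): a dict with "mtx" (3x3 intrinsics, pixels), "k1" (the pictures are not rectified: a ray, as slopes to the right and down, at radius r is drawn at 1 + k1 r^2 times it, then the intrinsics apply), "cam_to_world" (4x4, takes a point from camera to world coordinates). Camera axes: x right, y down, z forward; pixel columns grow to the right and rows downward; lengths in m; the calibration is good to about 2 mm. A picture is of the moment at which its call begins: read the wrist's pose just before it. camera_model takes no time and is no camera call; for the wrist camera it gives the pose at the moment of the call.
- ctrl.job_done(): hands the job in, once; it reports no verdict.
Trained networks look in the newest picture that a camera, given by its name, has taken for a name from the list of things; names that differ only in an ending like _2 or _b are one class to them, and where a whole thing is asked for, a point or a joint stands for the part that bears it (a point fixed in the world has none). Each returns a list of dicts, best first, with "p" (0 to 1); they miss things now and then, are a little off and sometimes report something else, mostly with a low value. They report only what shows in the picture. A call takes as long as a camera call.
- ctrl.outline_of(camera, thing): "mask" (420x560 bool, what is visible of it) and "uv" ([column, row] in pixels, amid what is visible of it).
The state is a dict: "time_s": time; "joint_pos": joint angles; "joint_velocities": joint speeds; "effort": joint torques, N m; "tool_pos": TCP position; "orientation": TCP orientation; "wrist_force": force on the tool from outside, world axes, zero at the start; "ft_torque": the same for the moment, N m; "opening": finger opening in m.
Only numpy, scipy, OpenCV 4.12 (cv2) and the standard library are available. Lean on these libraries where they do the work, as an engineer would, in place of code of your own. Each camera call takes 0.05 s, during which the arm holds its last target. There are 200 camera calls.

## Task

Take the blue nut driver out of the wooden bit block, put its shank all the way down into the open chuck of the drill in the bench cradle, and turn the chuck's ribbed sleeve clockwise (looking at the chuck from its open end) until the three jaws grip the bit firmly and straight. Let go, and leave the other two bits in the block and the spray can and grease jar standing where they are.

Things in the scene. Friction and masses are not known exactly. Their poses are not given: they have to be found in the camera images.
- driver: The blue nut driver, loose, 62 mm long, about 90 g. Plain round steel shank 10 mm diameter and 34 mm long below a round blue head 19 mm diameter and 28 mm long with a dark recess in its end. Origin: centre of the shank's lower end; z runs along the bit to the head. It starts upright in one of the block's three holes, shank down, head underside 4 mm above the block's top.
- red_bit: Bystander bit of the same form and size with a red head; origin and axes likewise. In another hole of the block.
- brass_bit: Bystander countersink bit: the same 10 mm shank, a brass double-cone head up to 19 mm diameter and 26 mm long; origin and axes likewise. In another hole of the block.
- block: Fixed pale wooden bit block 75 (x) by 165 (y) by 40 mm high; origin at the centre of its underside. Three upright holes of 12 mm diameter and 30 mm depth in a row along its own y at -50, 0 and +50 mm.
- drill: Fixed steel cradle on the bench with an orange and black cordless drill strapped in it, chuck end up. Origin on the bench plumb below the centre of the chuck's open face; yaw is that of the cradle. The base plate reaches from -60 to +150 mm in its own x and +-60 mm in y; the drill's body slopes away to +x below the chuck, its handle and battery are below on the -x side.
- chuck: The drill's chuck, fixed frame (does not turn). Origin: centre of the sleeve's open front face, 225 mm above the bench. z is the chuck's axis, pointing out of the chuck: up and leaning 35 degrees from vertical towards the cradle's own -x. The jaws stand 3 mm proud of the face.
- chuck_seat (a point): Centre of the chuck's inner floor, on its axis 28 mm below the face: where the shank's end must rest. The head's underside then stands 6 mm and the head's end 34 mm outside the face.
- sleeve (a joint): Angle of the ribbed black sleeve, 44 mm diameter, 42 mm long back from the face. 0 to 2.9 rad; starts at 0 to 0.5; grows clockwise looking into the chuck's open end, closing the jaws. Jaw opening: 17 mm at 0, 3.6 mm less per rad; jaws meet a 10 mm shank at about 1.95 and 0.3 rad more is firm. Friction about 0.2 N m; stays where left.
- jaw1: Polished steel chuck jaw, 14 mm wide and 31 mm long, from 28 mm below the face to 3 mm above it; slides radially, driven by the sleeve. Its origin lies on the chuck's axis, at the face, when the sleeve is at 0.
- jaw2: The second jaw, 120 degrees round from the first.
- jaw3: The third jaw, 240 degrees round from the first.
- spray: Bystander: spray can standing loose beside the drill, 58 mm diameter, 235 mm tall, bare metal with a broad orange band; origin at the centre of its underside.
- grease: Bystander: white grease jar with a red cap standing loose on the drill's other side, 68 mm diameter, 85 mm tall; origin at the centre of its underside.

How it is judged (in metres and radians):
On the way:
1. the nut driver's shank is all the way down in the chuck (its end within 8 mm of the seat) with the jaws still open (distance between driver and chuck_seat below 0.008 m and value of joint sleeve below 1.75 rad), for 0.2 s.
At the end, for the whole second after the job is handed in: Each of the three jaws presses on the nut driver with over 4 N; its shank end is within 5 mm of the chuck seat; it is at rest, within 0.07 rad of the chuck axis. The other bits are within 20 mm, can and jar within 30 mm of their starts, all upright within 0.2 rad (contact force between each of jaw1, jaw2, jaw3 and driver above 4 N and distance between driver and chuck_seat below 0.005 m and angle between the z axis of driver and the z axis of chuck, either way round below 0.07 rad and linear speed of driver below 0.02 m/s and distance of each of red_bit, brass_bit from where it was at the start of the episode below 0.02 m and distance of each of spray, grease from where it was at the start of the episode below 0.03 m and angle between each of red_bit, brass_bit, spray, grease's own z axis and vertical below 0.2 rad); the robot touches nothing.
It fails at once if the red bit is moved or tipped over (distance of red_bit from where it was at the start of the episode above 0.02 m or angle between red_bit's own z axis and vertical above 0.4 rad).
It fails at once if the brass bit is moved or tipped over (distance of brass_bit from where it was at the start of the episode above 0.02 m or angle between brass_bit's own z axis and vertical above 0.4 rad).
It fails at once if the spray can is moved or tipped over (distance of spray from where it was at the start of the episode above 0.03 m or angle between spray's own z axis and vertical above 0.4 rad).
It fails at once if the grease jar is moved or tipped over (distance of grease from where it was at the start of the episode above 0.03 m or angle between grease's own z axis and vertical above 0.4 rad).
It also fails if it takes over 58 s, if anything falls off the work surface, if the arm or the gripper's body presses on something with over 40 N, if the wrist force passes 120 N, or if a joint passes its speed limit or range.

## Working session

There is one attempt and no reset: what is moved stays moved. The work goes in short steps, Python scripts to look and compute and a tool call to move; the robot and the scene stay as the last step left them, time stands still between calls to the robot, and variables do not carry over. Pictures are saved under pics/ and viewed, about 8 in all and at most 12, crops included, and the job is handed in when it is done.

Besides the shell and the picture viewer there is one more tool, called after "Emit:" as a command line: name --argument value ..., lists and objects as JSON in quotes. drive_tool: Moves the arm, as the interface text tells. Its arguments: {"type":"object","properties":{"series":{"type":"array"},"force":{"type":"number"}},"required":["series"]}

```bash
mkdir -p pics
cat > h.py <<'E'
import numpy as np, cv2
from workcell import ctrl
def ray(cam,uv,M=None):
    m=M or ctrl.camera_model(cam); K=np.array(m["mtx"]);T=np.array(m["cam_to_world"])
    q=np.array([(uv[0]-K[0,2])/K[0,0],(uv[1]-K[1,2])/K[1,1]]);p=q.copy()
    for _ in range(20): p=q/(1+m["k1"]*(p@p))
    d=T[:3,:3]@np.r_[p,1]; return T[:3,3],d/np.linalg.norm(d)
def proj(cam,P,M=None):
    m=M or ctrl.camera_model(cam); K=np.array(m["mtx"]);T=np.array(m["cam_to_world"])
    c=T[:3,:3].T@(np.array(P,float)-T[:3,3]); p=c[:2]/c[2]; p=p*(1+m["k1"]*(p@p))
    return np.array([K[0,0]*p[0]+K[0,2],K[1,1]*p[1]+K[1,2]])
def tri(rs):
    A=sum(np.eye(3)-np.outer(d,d) for o,d in rs); b=sum((np.eye(3)-np.outer(d,d))@o for o,d in rs)
    X=np.linalg.solve(A,b); return X,[np.linalg.norm(np.cross(X-o,d)) for o,d in rs]
def onz(r,z): o,d=r; return o+d*(z-o[2])/d[2]
def save(n,im,s=1): cv2.imwrite(f"pics/{n}.png",cv2.resize(im[:,:,::-1],None,fx=s,fy=s))
E
python3 - <<'E'
from h import *
ims=[ctrl.capture(c) for c in("scene","side")]
save("a",np.hstack(ims),.714)
for c in("scene","side"):
    print(c,np.round(ctrl.camera_model(c)["cam_to_world"],3).tolist())
R={}
for t in("driver","red_bit","brass_bit","sleeve","spray","grease","block","drill"):
    for c in("scene","side"):
        o=ctrl.outline_of(c,t)
        if o: R[t,c]=o[0]["uv"]; ys,xs=np.nonzero(o[0]["mask"]); print(t,c,round(o[0]["p"],2),np.round(o[0]["uv"]),xs.min(),xs.max(),ys.min(),ys.max(),len(xs))
    if (t,"scene") in R and (t,"side") in R:
        X,e=tri([ray(c,R[t,c]) for c in("scene","side")]); print("  ",X.round(4),np.round(e,4))
print(ctrl.get_obs())
E
```

```text
scene [[0.198, 0.533, -0.823, 1.544], [0.98, -0.097, 0.173, -0.193], [0.013, -0.841, -0.541, 0.797], [0.0, 0.0, 0.0, 1.0]]
side [[-0.994, -0.048, 0.098, 0.475], [-0.109, 0.514, -0.851, 0.81], [-0.009, -0.857, -0.516, 0.638], [0.0, 0.0, 0.0, 1.0]]
driver scene 0.61 [352. 229.] 349 355 224 234 64
driver side 0.46 [272. 301.] 269 279 294 310 150
   [0.5661 0.2322 0.0586] [0. 0.]
red_bit scene 0.42 [338. 230.] 333 338 225 233 47
red_bit side 0.42 [282. 286.] 277 285 279 293 108
   [0.5549 0.1887 0.0569] [0.0063 0.0063]
brass_bit side 0.5 [273. 219.] 261 285 202 237 766
sleeve scene 0.64 [243. 258.] 231 255 237 274 770
sleeve side 0.79 [281. 150.] 271 289 141 158 211
   [ 0.6456 -0.1443  0.1645] [0.0873 0.0873]
spray scene 0.77 [146. 245.] 127 161 206 288 1814
spray side 0.87 [275. 136.] 266 284 122 174 469
   [ 0.6468 -0.3594  0.1713] [0.0273 0.0273]
grease scene 0.96 [246. 258.] 231 254 237 273 765
grease side 0.55 [274. 218.] 262 285 202 237 740
   [ 0.61   -0.1002  0.0408] [0.0084 0.0084]
block scene 0.58 [332. 239.] 307 363 227 252 1262
block side 0.61 [281. 304.] 252 305 266 334 214
[... 287 characters left out ...]
04,
        7.20448243e+01, -1.14582240e+00]), 'joint_velocities': array([-0.0321838 , -0.06102946, -0.00910283, -0.04706497,  0.02038494,
       -0.20839667]), 'effort': array([ 1.16463805e-03, -4.15396643e+01, -2.34421903e+01, -1.32577077e-05,
        1.69761179e-04, -1.93995680e-05]), 'tool_pos': array([ 0.21743684, -0.53229061,  0.40474465]), 'orientation': array([[ 3.78150289e-01, -9.25744218e-01,  3.84815467e-05],
       [-9.25744215e-01, -3.78150290e-01, -7.36190310e-05],
       [ 8.27042004e-05, -7.78501140e-06, -9.99999997e-01]]), 'wrist_force': array([-0.33825352,  0.72439523,  0.59096533]), 'ft_torque': array([-0.00769157,  0.04118917, -0.04504309]), 'opening': 0.0854273180065522}
```

View pics/a.png

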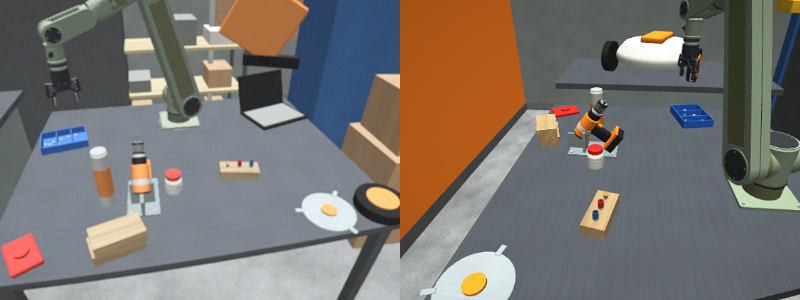

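Run:
```python
from h import *
o=ctrl.get_obs();T=np.array(ctrl.camera_model("wrist")["cam_to_world"]);R=np.array(o["orientation"])
print("cam in tool",(R.T@(T[:3,3]-o["tool_pos"])).round(3),"axes",(R.T@T[:3,:3]).round(3).tolist(),np.array(ctrl.camera_model("wrist")["mtx"]).round(1).tolist(),ctrl.camera_model("wrist")["k1"])
print(tri([ray("scene",(193,205)),ray("side",(283,144))]))
im=[ctrl.capture(c) for c in("scene","side")]
a=im[0][190:310,110:290]; b=im[1][110:230,210:390]
save("b",np.hstack([a,b]),2.2)
```

```text
cam in tool [-0.001 -0.082  0.031] axes [[1.0, 0.0, 0.001], [-0.001, 0.948, 0.317], [-0.001, -0.317, 0.948]] [[324.9, 0.0, 275.8], [0.0, 324.9, 208.3], [0.0, 0.0, 1.0]] -0.001952682718566862
(array([ 0.59490404, -0.22707349,  0.21856555]), [np.float64(0.005711504329028039), np.float64(0.005711504329027988)])
```

View pics/b.png

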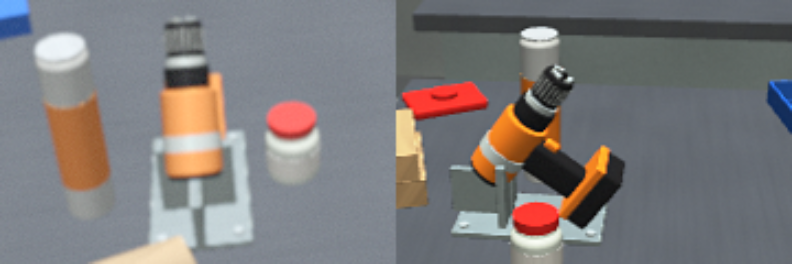

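Emit:
drive_tool --series '[5,1.7,4,0,0.1,5,3.4,8,0,0.2,5,5.1,12,0,0.3,5,6.8,16,0,0.4,5,8.5,20,0,0.5]' --force 40

```text
time_s: 1.5
tool_pos: [0.3027, -0.3307, 0.4049]
orientation: [[0.778, -0.628, 0.001], [-0.628, -0.778, -0.0], [0.001, -0.0, -1.0]]
wrist_force: [0.7, 0.4, 1.0]
opening: 0.0499
```

Emit:
drive_tool --series '[5,1.7,4,0,0.1,5,3.4,8,0,0.2,5,5.1,12,0,0.3,5,6.8,16,0,0.4,5,8.5,20,0,0.44]'

```text
time_s: 2.0
tool_pos: [0.3877, -0.1306, 0.4051]
orientation: [[0.971, -0.238, 0.001], [-0.238, -0.971, -0.0], [0.001, 0.0, -1.0]]
wrist_force: [1.4, -0.7, -0.1]
opening: 0.0498
```

Emit:
drive_tool --series '[5,1.8,4,0,0,5,3.6,8,0,0,5,5.4,12,0,0,5,7.2,16,0,0,5,9,20,0,0]'

```text
time_s: 2.5
tool_pos: [0.4778, 0.0696, 0.405]
orientation: [[0.971, -0.24, 0.001], [-0.24, -0.971, -0.0], [0.001, -0.0, -1.0]]
wrist_force: [1.2, -0.7, 0.1]
opening: 0.0499
```

Emit:
drive_tool --series '[5,1.9,4,-0.5,0,5,4,8,-1,0,5,6,12,-2,0,5,8.3,15.7,-3,0,5,8.3,15.7,-3,0]'

```text
time_s: 3.0
tool_pos: [0.5621, 0.2286, 0.3723]
orientation: [[0.972, -0.237, -0.001], [-0.237, -0.972, 0.001], [-0.001, -0.001, -1.0]]
wrist_force: [-0.3, -0.5, -0.8]
opening: 0.05
```

Run:
```python
from h import *
im=ctrl.capture("wrist"); M=ctrl.camera_model("wrist"); save("c",im)
for t in("driver","red_bit","brass_bit","block"):
    for o in ctrl.outline_of("wrist",t)[:2]:
        ys,xs=np.nonzero(o["mask"]); r=ray("wrist",o["uv"],M); print(t,round(o["p"],2),np.round(o["uv"]),xs.min(),xs.max(),ys.min(),ys.max(),onz(r,.058).round(4),onz(r,.072).round(4))
o=ctrl.get_obs();print(o["tool_pos"])
```

```text
driver 0.62 [278. 195.] 267 287 177 204 [0.5628 0.2261 0.058 ] [0.5637 0.2301 0.072 ]
red_bit 0.77 [278. 244.] 269 288 227 256 [0.5513 0.1781 0.058 ] [0.5527 0.1844 0.072 ]
brass_bit 0.85 [281. 284.] 272 289 274 295 [0.544  0.1357 0.058 ] [0.5458 0.1441 0.072 ]
block 0.86 [278. 220.] 236 317 145 305 [0.5563 0.2024 0.058 ] [0.5575 0.2076 0.072 ]
[0.56000006 0.22370565 0.37528893]
```

View pics/c.png

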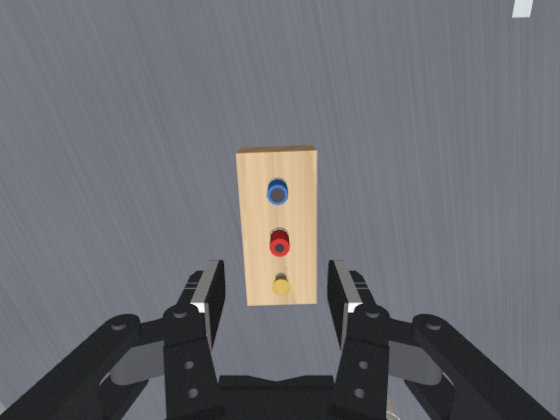

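Emit:
drive_tool --series '[5,0.4,0.6,-4.5,0,5,0.4,0.6,-9,0,5,0.4,0.6,-13,0,5,0.4,0.6,-15.7,0,5,0.4,0.6,-15.7,0]'

```text
time_s: 3.75
tool_pos: [0.5628, 0.229, 0.2147]
orientation: [[0.97, -0.242, -0.007], [-0.242, -0.97, -0.003], [-0.006, 0.005, -1.0]]
wrist_force: [-0.7, -0.6, -0.2]
opening: 0.0504
```

Emit:
drive_tool --series '[1.5,0,0,0,0,1.5,0,0,0,0,1.5,0,0,0,0,1.5,0,0,0,0,1.5,0,0,0,0]' --force 40

```text
time_s: 4.25
tool_pos: [0.5649, 0.2309, 0.2203]
orientation: [[0.971, -0.241, 0.004], [-0.241, -0.971, 0.001], [0.003, -0.002, -1.0]]
wrist_force: [-1.8, -1.1, 7.0]
opening: 0.0177
```

Emit:
drive_tool --series '[1.5,0,0,1,0,1.5,0,0,3,0,1.5,0,0,6,0,1.5,0,0,10,0,1.5,0,0,14,0]'

```text
time_s: 4.75
tool_pos: [0.5642, 0.2306, 0.3599]
orientation: [[0.971, -0.241, 0.001], [-0.241, -0.971, 0.0], [0.001, -0.0, -1.0]]
wrist_force: [2.4, -0.0, -0.5]
opening: 0.0176
```

Run:
```python
from h import *
o=ctrl.get_obs();print(o["tool_pos"],o["opening"],o["wrist_force"])
im=ctrl.capture("wrist"); im2=ctrl.capture("side")
save("d",np.hstack([im[150:420,100:460],cv2.resize(im2[160:340,180:360],(270,270))]),1.1)
```

```text
[0.56416765 0.23059408 0.35989634] 0.017647533127079312 [ 2.39230349 -0.04461778 -0.49908821]
```

View pics/d.png

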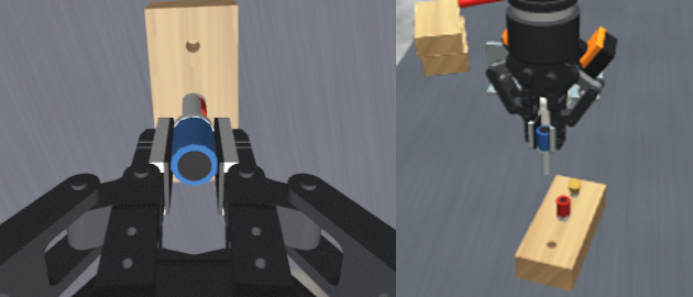

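Emit:
drive_tool --series '[1.5,-0.4,-2,1.5,0.12,1.5,-0.8,-4.5,3,0.24,1.5,-1.2,-7,5,0.36,1.5,-1.6,-9.5,6.5,0.48,1.5,-2,-12,8,0.6]'

```text
time_s: 5.35
tool_pos: [0.5439, 0.1097, 0.4385]
orientation: [[0.935, 0.354, 0.0], [0.354, -0.935, -0.0], [0.0, 0.0, -1.0]]
wrist_force: [0.2, -0.6, -0.7]
opening: 0.0177
```

Emit:
drive_tool --series '[1.5,-0.4,-3,1.6,0.12,1.5,-0.9,-6,3.2,0.24,1.5,-1.3,-9,4.8,0.36,1.5,-1.8,-12,6.4,0.48,1.5,-2.2,-14.5,8,0.6]'

```text
time_s: 5.85
tool_pos: [0.5216, -0.0357, 0.5184]
orientation: [[0.572, 0.82, 0.0], [0.82, -0.572, -0.0], [-0.0, 0.0, -1.0]]
wrist_force: [0.4, -0.7, 0.5]
opening: 0.0172
```

Emit:
drive_tool --series '[1.5,-0.5,-3,0,0.13,1.5,-1,-6,0,0.26,1.5,-1.5,-9,0,0.39,1.5,-2.2,-13,0,0.52,1.5,-2.2,-13,0,0.615]'

```text
time_s: 6.35
tool_pos: [0.4994, -0.1678, 0.5175]
orientation: [[-0.001, 1.0, -0.001], [1.0, 0.001, -0.002], [-0.002, -0.001, -1.0]]
wrist_force: [-0.2, -0.1, -0.0]
opening: 0.0176
```

Run:
```python
from h import *
print("chuck2",tri([ray("scene",(193.6,199)),ray("side",(287,143))]))
o=ctrl.get_obs();print(o["tool_pos"],o["opening"],o["orientation"].round(3).tolist(),o["joint_pos"].round(0))
im=ctrl.capture("wrist");M=ctrl.camera_model("wrist"); save("e",im,1.4)
for t in("chuck","sleeve","jaw1","spray","grease","drill","driver"):
    for q in ctrl.outline_of("wrist",t)[:2]:
        ys,xs=np.nonzero(q["mask"]); r=ray("wrist",q["uv"],M); print(t,round(q["p"],2),np.round(q["uv"],1),xs.min(),xs.max(),ys.min(),ys.max(),onz(r,.225).round(4))
```

```text
chuck2 (array([ 0.58161266, -0.22334605,  0.22576186]), [np.float64(0.0032976458216465217), np.float64(0.0032976458216464957)])
[ 0.49941263 -0.16778796  0.51754106] 0.017594929397907765 [[-0.001, 1.0, -0.001], [1.0, 0.001, -0.002], [-0.002, -0.001, -1.0]] [ -20.   11.   84.   -0.   85. -110.]
chuck 0.97 [226.4 215.9] 194 262 171 313 [ 0.5127 -0.2076  0.225 ]
sleeve 0.97 [202.6 286. ] 193 226 269 312 [ 0.5816 -0.2326  0.225 ]
jaw1 0.7 [215.1 280.2] 208 223 276 284 [ 0.5755 -0.2207  0.225 ]
jaw1 0.4 [227.5 216. ] 193 262 171 312 [ 0.5128 -0.2067  0.225 ]
spray 0.87 [107.9 294.8] 46 175 224 361 [ 0.5915 -0.3216  0.225 ]
spray 0.58 [227.4 216.8] 193 262 171 313 [ 0.5136 -0.2068  0.225 ]
grease 0.89 [319.  236.8] 294 344 206 267 [ 0.5318 -0.1275  0.225 ]
drill 0.95 [230.4 219.1] 193 280 170 313 [ 0.5156 -0.2043  0.225 ]
driver 0.61 [273.8 286.1] 254 296 234 318 [ 0.5814 -0.1669  0.225 ]
driver 0.24 [105.8 298.9] 46 174 225 362 [ 0.596  -0.3243  0.225 ]
```

View pics/e.png

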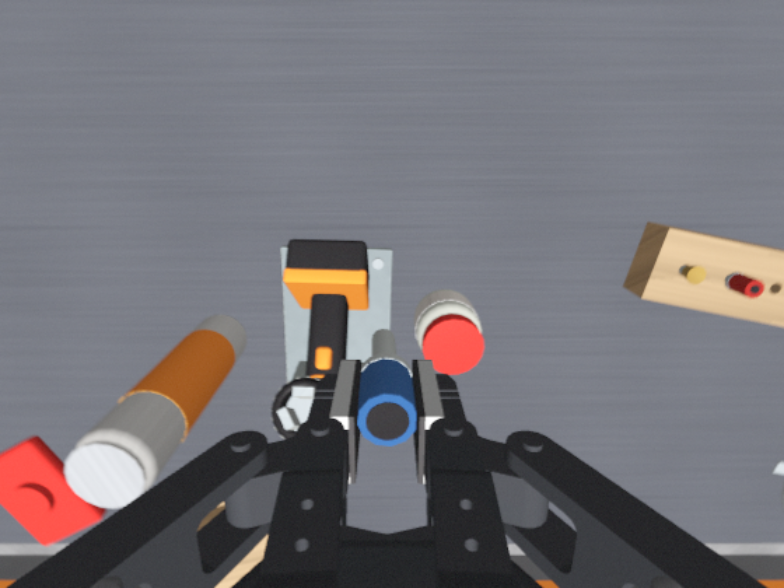

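Emit:
drive_tool --series '[1.5,-0.5,2,0,0,1.5,-1,4,0,0,1.5,-2,6,0,0,1.5,-2,6,0,0]'

```text
time_s: 7.15
tool_pos: [0.4795, -0.1022, 0.5182]
orientation: [[-0.004, 1.0, 0.0], [1.0, 0.004, 0.001], [0.001, 0.0, -1.0]]
wrist_force: [0.0, 0.2, 0.2]
opening: 0.0177
```

Run:
```python
from h import *
o=ctrl.get_obs();print(o["tool_pos"],o["orientation"].round(4).tolist())
im=ctrl.capture("wrist");M=ctrl.camera_model("wrist"); np.save("M.npy",M,allow_pickle=True)
cv2.imwrite("pics/f.png",cv2.resize(im[140:340,60:330,::-1],(783,580),interpolation=cv2.INTER_CUBIC))
for t in("chuck","sleeve","jaw1","driver"):
    for q in ctrl.outline_of("wrist",t)[:3]:
        ys,xs=np.nonzero(q["mask"]); r=ray("wrist",q["uv"],M); print(t,round(q["p"],2),np.round(q["uv"],1),xs.min(),xs.max(),ys.min(),ys.max(),onz(r,.225).round(4))
P=np.array(o["tool_pos"])
for z in(.146,.174,.208): print(z,proj("wrist",P+[0,0,-z],M))
```

```text
[ 0.47954504 -0.10219179  0.51816797] [[-0.0038, 1.0, 0.0001], [1.0, 0.0038, 0.0008], [0.0008, 0.0001, -1.0]]
chuck 0.61 [177.4 248.9] 125 219 184 328 [ 0.5251 -0.1896  0.225 ]
sleeve 0.91 [157.6 300.5] 125 179 286 329 [ 0.5787 -0.2132  0.225 ]
jaw1 0.71 [146.1 297.1] 139 158 293 300 [ 0.575  -0.2236  0.225 ]
jaw1 0.53 [138.9 314. ] 128 148 308 323 [ 0.5938 -0.2328  0.225 ]
jaw1 0.46 [158.4 309.9] 154 160 309 314 [ 0.5891 -0.2136  0.225 ]
driver 0.75 [274.  287.7] 254 297 235 318 [ 0.5643 -0.1037  0.225 ]
0.146 [275.81525932 304.89512213]
0.174 [275.88518847 271.05375112]
0.208 [275.944301   242.44362535]
```

View pics/f.png

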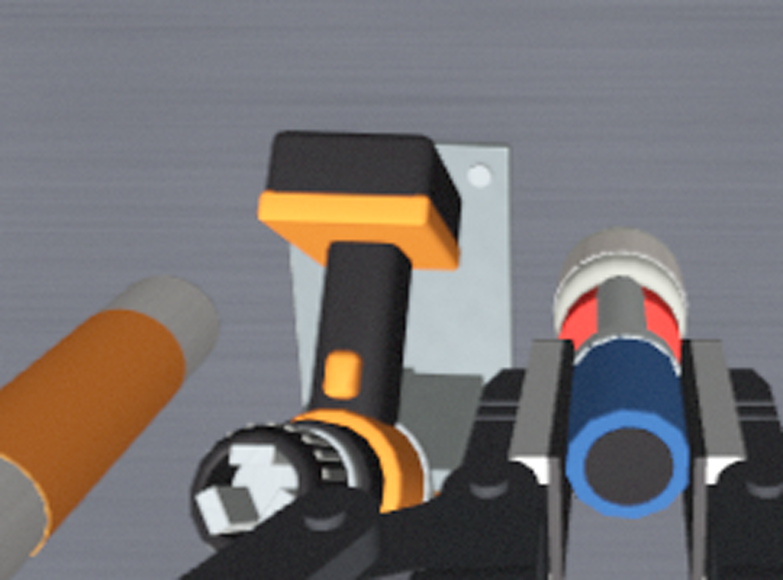

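Run:
```python
from h import *
from scipy.optimize import least_squares
M=np.load("M.npy",allow_pickle=True).item()
a=np.array([-np.sin(np.radians(35)),0,np.cos(np.radians(35))])
u=np.array([0,1,0]);v=np.cross(a,u);th=np.linspace(0,2*np.pi,72)
ring=.022*(np.cos(th)[:,None]*u+np.sin(th)[:,None]*v)
cyl=np.vstack([ring,ring-.042*a])
B={}
for c in("side","scene"):
    ctrl.capture(c)
    for q in ctrl.outline_of(c,"sleeve")[:2]:
        ys,xs=np.nonzero(q["mask"]);print(c,q["p"],xs.min(),xs.max()+1,ys.min(),ys.max()+1)
        if c not in B:B[c]=np.array([xs.min(),xs.max()+1,ys.min(),ys.max()+1])
Ms={c:ctrl.camera_model(c) for c in B}
def bb(c,X,M):
    p=np.array([proj(c,X+q,M) for q in cyl]);return np.array([p[:,0].min(),p[:,0].max(),p[:,1].min(),p[:,1].max()])
W=np.array([125,0,286,330])
def f(X,full=False):
    w=(bb("wrist",X,M)-W)[[0,2,3]]
    s=bb("side",X,Ms["side"])-B["side"]
    return np.r_[w,s]
r=least_squares(f,[.585,-.222,.225]);print(r.x.round(4),r.fun.round(1))
r2=least_squares(lambda q:f(np.r_[q,.225])[:3],[.585,-.222]);print(r2.x.round(4),r2.fun.round(1))
print("scene pred",bb("scene",r.x,Ms["scene"]))
print(proj("wrist",r.x,M))
```

```text
side 0.75 271 290 141 160
side 0.62 277 286 279 295
scene 0.68 184 203 199 217
[ 0.5892 -0.2252  0.2208] [-0.1 -2.1  1.6 -1.5  0.1 -0.8  1.2]
[ 0.5865 -0.2229] [-0.  -2.2  2.3]
scene pred [183.9179866  202.70696293 200.08081853 218.11591116]
[147.90121544 307.30462931]
```

Emit:
drive_tool --series '[1.5,2.5,-3,0,0,1.5,5.3,-6,0,0,1.5,8,-9.2,-1,0,1.5,10.6,-12.2,-3,0,1.5,10.6,-12.2,-5.3,0]' --force 30

```text
time_s: 8.1
tool_pos: [0.589, -0.2301, 0.4626]
orientation: [[0.002, 1.0, 0.001], [1.0, -0.002, -0.002], [-0.002, 0.001, -1.0]]
wrist_force: [-0.7, 1.0, -1.7]
opening: 0.0175
```

Emit:
drive_tool --series '[1.5,0,0,0,0]'

```text
time_s: 8.2
tool_pos: [0.5867, -0.2274, 0.46]
orientation: [[0.0, 1.0, -0.008], [1.0, -0.0, 0.004], [0.004, -0.008, -1.0]]
wrist_force: [-0.4, 0.4, -1.6]
opening: 0.0177
```

Run:
```python
from h import *
o=ctrl.get_obs();P=np.array(o["tool_pos"]);print(P,o["wrist_force"])
im=ctrl.capture("wrist");M=ctrl.camera_model("wrist")
for n,Q in(("tip",P-[0,0,.208]),("C",np.array([.587,-.224,.225])),):
    print(n,proj("wrist",Q,M))
x=im[130:350,180:380]
s=ctrl.capture("side");y=cv2.resize(s[95:195,225:335],(242*1,220))
cv2.imwrite("pics/g.png",cv2.resize(np.hstack([x,y])[:,:,::-1],None,fx=1.8,fy=1.8,interpolation=cv2.INTER_CUBIC))
for q in ctrl.outline_of("wrist","jaw1")[:3]: print(q["p"],q["uv"])
```

```text
[ 0.58672473 -0.22743409  0.46003303] [-0.35395255  0.43775827 -1.6408503 ]
tip [272.45036111 243.39947591]
C [277.81108165 227.35812228]
0.93 [275.2, 218.6]
0.73 [261.5, 234.9]
0.71 [295.0, 240.3]
```

View pics/g.png

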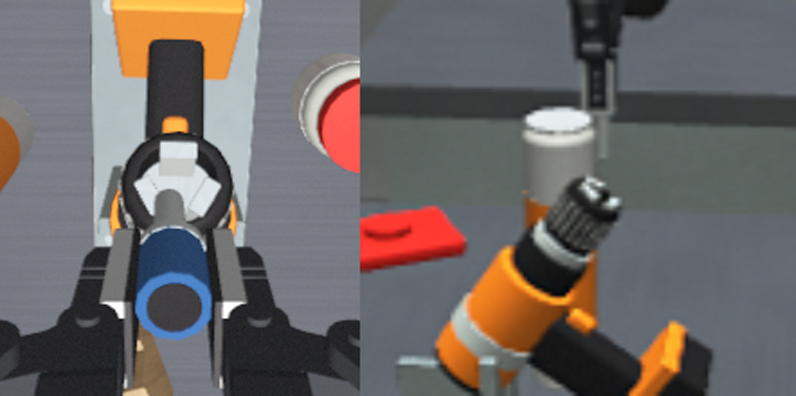

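Run:
```python
from h import *
from scipy.optimize import least_squares
o=ctrl.get_obs();P=np.array(o["tool_pos"]);print(P,o["wrist_force"])
M2=ctrl.camera_model("wrist");im=ctrl.capture("wrist");print(ctrl.get_obs()["tool_pos"])
np.save("M2.npy",M2,allow_pickle=True)
for q in ctrl.outline_of("wrist","sleeve")[:1]:
    m=q["mask"];ys,xs=np.nonzero(m);print(q["p"],xs.min(),xs.max()+1,ys.min(),ys.max()+1)
a=np.array([-np.sin(np.radians(35)),0,np.cos(np.radians(35))]);u=np.array([0,1,0]);v=np.cross(a,u);th=np.linspace(0,2*np.pi,72)
ring=.022*(np.cos(th)[:,None]*u+np.sin(th)[:,None]*v)
b=[xs.min(),xs.max()+1,ys.min()]
def f(q,z=.225):
    p=np.array([proj("wrist",np.r_[q,z]+r,M2) for r in ring]);return np.array([p[:,0].min(),p[:,0].max(),p[:,1].min()])-b
r=least_squares(f,[.587,-.224]);print(r.x.round(4),r.fun.round(1))
r=least_squares(lambda X:f(X[:2],X[2]),[.587,-.224,.225]);print(r.x.round(4),r.fun.round(1))
im2=im.copy()
for X,c in(([.587,-.224,.225],(255,0,0)),(r.x,(0,255,0))):
    for k in ring: im2[tuple(np.round(proj("wrist",np.array(X)+k,M2)).astype(int)[::-1])]=c
cv2.imwrite("pics/h.png",cv2.resize(im2[180:270,220:340,::-1],None,fx=6,fy=6,interpolation=cv2.INTER_NEAREST))
```

```text
[ 0.58634235 -0.22611668  0.46602854] [-0.76248752  0.42025956 -1.01173248]
[ 0.5862348  -0.22591191  0.4666935 ]
0.61 247 308 199 258
[ 0.5909 -0.2241] [-1.1  1.1  0.1]
[ 0.5932 -0.224   0.2173] [ 0.  0. -0.]
```

View pics/h.png

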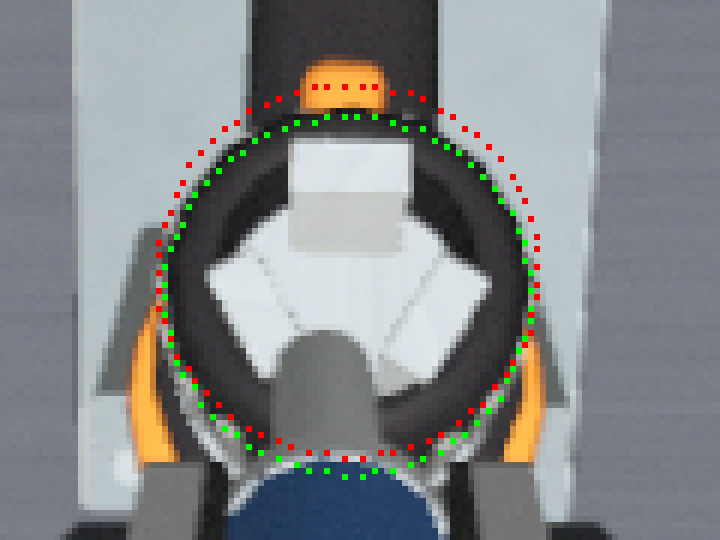

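Emit:
drive_tool --series '[1.5,0.3,0.05,-0.8,0,1.5,0.3,0.05,-1.6,0,1.5,0.3,0.05,-2.4,0,1.5,0.3,0.05,-2.9,0,1.5,0.3,0.05,-2.9,0]' --force 25

```text
time_s: 8.95
tool_pos: [0.5893, -0.2257, 0.4344]
orientation: [[-0.001, 1.0, -0.002], [1.0, 0.001, 0.001], [0.001, -0.002, -1.0]]
wrist_force: [0.3, -0.1, -0.4]
opening: 0.0176
```

Emit:
drive_tool --series '[1.5,0,0,-0.3,0,1.5,0,0,-0.6,0,1.5,0,0,-0.6,0]'

```text
time_s: 9.25
tool_pos: [0.5894, -0.2258, 0.4294]
orientation: [[-0.001, 1.0, -0.0], [1.0, 0.001, 0.0], [0.0, -0.0, -1.0]]
wrist_force: [0.2, 0.2, -0.9]
opening: 0.0176
```

Emit:
drive_tool --series '[1.5,-0.3,0.15,-0.2,0,1.5,-0.6,0.15,-0.35,0,1.5,-0.9,0.15,-0.5,0,1.5,-1.3,0.15,-0.75,0,1.5,-1.7,0.15,-1.05,0]' --force 20

```text
time_s: 9.75
tool_pos: [0.5738, -0.2245, 0.4224]
orientation: [[-0.001, 1.0, 0.012], [1.0, 0.001, -0.003], [-0.003, 0.012, -1.0]]
wrist_force: [5.4, -1.3, 5.6]
opening: 0.018
```

Run:
```python
from h import *
o=ctrl.get_obs();print(o["tool_pos"],o["wrist_force"],o["ft_torque"])
x=ctrl.capture("wrist")[150:350,180:380]
y=cv2.resize(ctrl.capture("side")[95:185,250:340],(200,200))
cv2.imwrite("pics/i.png",cv2.resize(np.hstack([x,y])[:,:,::-1],None,fx=2,fy=2,interpolation=cv2.INTER_CUBIC))
```

```text
[ 0.57382526 -0.2245423   0.42239499] [ 5.3663297  -1.27445223  5.56070772] [-0.03625119 -1.16890664  0.0140426 ]
```

View pics/i.png

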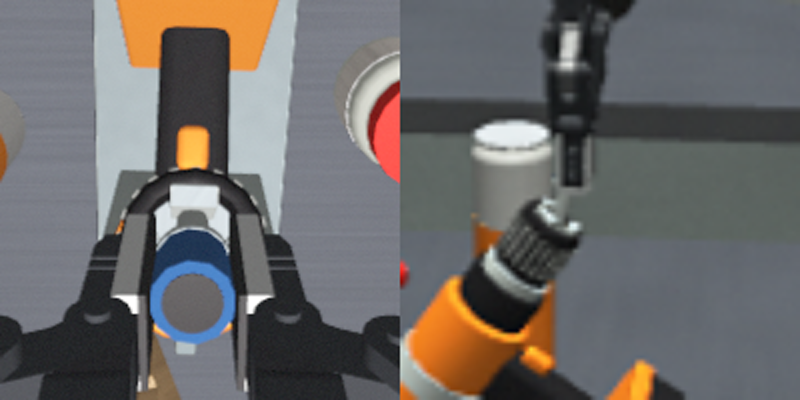

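Emit:
drive_tool --series '[1.5,-0.3,0,-0.1,0,1.5,-0.6,0,-0.2,0,1.5,-0.9,0,-0.35,0,1.5,-1.2,0,-0.5,0,1.5,-1.2,0,-0.6,0]' --force 20

```text
time_s: 10.35
tool_pos: [0.5614, -0.2245, 0.416]
orientation: [[-0.001, 1.0, 0.01], [1.0, 0.001, -0.003], [-0.003, 0.01, -1.0]]
wrist_force: [5.7, 0.9, 5.8]
opening: 0.0172
```

Run:
```python
from h import *
o=ctrl.get_obs();print(o["tool_pos"],o["wrist_force"],o["ft_torque"])
M=ctrl.camera_model("wrist");im=ctrl.capture("wrist");save("w1",im)
h=cv2.cvtColor(im,cv2.COLOR_RGB2HSV);b=((h[:,:,0]>100)&(h[:,:,0]<125)&(h[:,:,1]>120)&(h[:,:,2]>150)).astype(np.uint8); b[:,:240]=0;b[:,310:]=0
ys,xs=np.nonzero(b);print("light-blue rim",xs.min(),xs.max(),ys.min(),ys.max(),xs.mean(),ys.mean())
P=np.array(o["tool_pos"])
for f in(0,10,20,30,35):
    s,c=np.sin(np.radians(f)),np.cos(np.radians(f)); print(f,proj("wrist",P+[-.009*s,0,-.155+.009*c],M).round(1))
```

```text
[ 0.56141242 -0.22447584  0.41601706] [5.72783013 0.92132095 5.83699287] [-0.03722227 -1.14475436  0.03591388]
light-blue rim 255 296 280 324 275.61119081779054 302.15494978479194
0 [274.3 303.4]
10 [274.3 300. ]
20 [274.3 296.3]
30 [274.3 292.4]
35 [274.3 290.4]
```

Run:
```python
from h import *
x=cv2.imread("pics/w1.png")[170:370,180:380,::-1]
y=cv2.resize(ctrl.capture("side")[95:175,250:330],(200,200))
z=cv2.resize(ctrl.capture("scene")[150:230,155:235],(200,200))
cv2.imwrite("pics/j.png",cv2.resize(np.hstack([x,y,z])[:,:,::-1],None,fx=1.33,fy=2,interpolation=cv2.INTER_CUBIC))
```

```text
(no output)
```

View pics/j.png

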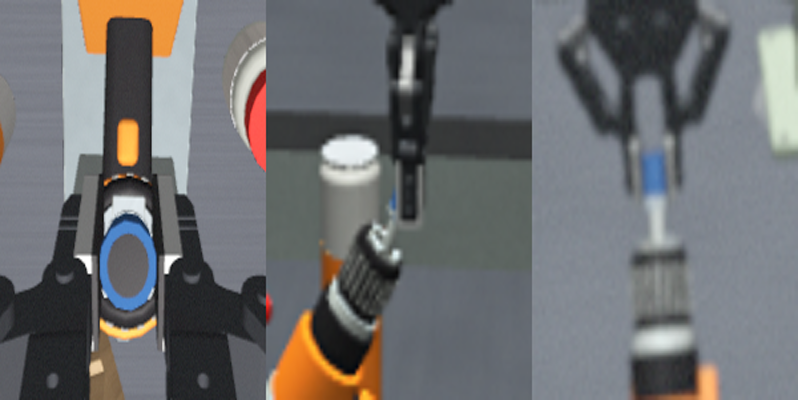

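Emit:
drive_tool --series '[1.5,0.1,0,-0.25,0,1.5,0.25,0,-0.5,0,1.5,0.4,0,-0.7,0,1.5,0.5,0,-0.85,0,1.5,0.6,0,-1,0]' --force 20

```text
time_s: 11.0
tool_pos: [0.5679, -0.2246, 0.4062]
orientation: [[-0.001, 1.0, 0.011], [1.0, 0.001, -0.003], [-0.003, 0.011, -1.0]]
wrist_force: [6.1, -0.9, 6.4]
opening: 0.0176
```

Emit:
drive_tool --series '[1.5,0.1,0,-0.2,0,1.5,0.25,0,-0.4,0,1.5,0.35,0,-0.5,0,1.5,0.35,0,-0.5,0]' --force 20

```text
time_s: 11.4
tool_pos: [0.5709, -0.2246, 0.4023]
orientation: [[-0.001, 1.0, 0.01], [1.0, 0.001, -0.003], [-0.003, 0.01, -1.0]]
wrist_force: [2.0, 0.1, 11.6]
opening: 0.0173
```

Emit:
drive_tool --series '[3,0,0,0,0,4,0,0,0,0,4,0,0,0,0]'

```text
time_s: 11.7
tool_pos: [0.5695, -0.2243, 0.3976]
orientation: [[-0.001, 1.0, -0.002], [1.0, 0.001, 0.001], [0.001, -0.002, -1.0]]
wrist_force: [0.3, -0.7, -0.2]
opening: 0.0402
```

Run:
```python
from h import *
o=ctrl.get_obs();print(o["tool_pos"],o["wrist_force"],o["opening"])
im=ctrl.capture("wrist");M=ctrl.camera_model("wrist");save("w2",im)
C=np.array([.590,-.224,.223]);a=np.array([-np.sin(np.radians(35)),0,np.cos(np.radians(35))])
for k in(.006,.034,.045): print(k,proj("wrist",C+k*a,M))
for q in ctrl.outline_of("wrist","driver")[:2]:
    ys,xs=np.nonzero(q["mask"]);print(q["p"],q["uv"],xs.min(),xs.max(),ys.min(),ys.max())
y=ctrl.capture("side")[95:175,250:330]
cv2.imwrite("pics/k.png",cv2.resize(np.hstack([im[170:370,180:380],cv2.resize(y,(200,200))])[:,:,::-1],None,fx=2,fy=2,interpolation=cv2.INTER_CUBIC))
```

```text
[ 0.56948904 -0.22426478  0.3975885 ] [ 0.32100673 -0.71116915 -0.24918166] 0.04016221944629864
0.006 [274.06096995 307.29495856]
0.034 [273.77062241 307.69234313]
0.045 [273.62255609 307.89499397]
0.64 [275.5, 281.8] 254 296 248 327
```

View pics/k.png

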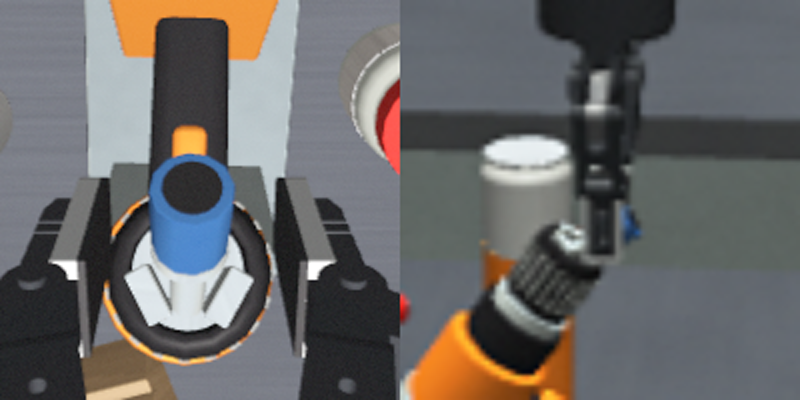

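```bash
cat > fit.py <<'E'
from h import *
from scipy.optimize import least_squares
def fit(M,row_end,row_und,w,C=(.590,.223),r=.008):
    C=np.array(C);A=np.radians(35);a=np.array([-np.sin(A),np.cos(A)]);u=np.array([np.cos(A),np.sin(A)])
    def f(p,raw=False):
        phi,s,l=p; b=np.array([-np.sin(phi),np.cos(phi)]);n=np.array([np.cos(phi),np.sin(phi)])
        T=C-s*a+l*u; pr=lambda Q:proj("wrist",[Q[0],-.2243,Q[1]],M)
        E=T+.062*b; e=pr(E)[1]-row_end; un=pr(T+.034*b+.0095*n)[1]-row_und
        ww=proj("wrist",[E[0],-.2243+.0095,E[1]],M)[0]-proj("wrist",[E[0],-.2243-.0095,E[1]],M)[0]-w
        Q=C+.003*a-r*u; d=((Q-T)@n+.005)*1000
        if raw: return T,E
        return np.array([e,un,ww,d])
    o=least_squares(f,[np.radians(45),.018,0],x_scale=[.1,.01,.01]); T,E=f(o.x,True)
    print("phi %.1f s %.1f l %.1f mm"%(np.degrees(o.x[0]),o.x[1]*1e3,o.x[2]*1e3),"T",T.round(4),"E",E.round(4),o.fun.round(2))
E
python3 - <<'E'
from fit import *
M=ctrl.camera_model("wrist")
fit(M,264,306,44); fit(M,264,306,43,C=(.587,.225));
E
```

```text
phi 53.4 s 19.1 l 2.2 mm T [0.6027 0.2086] E [0.5529 0.2455] [-0.7   1.69  1.58  2.35]
phi 53.8 s 23.9 l 3.7 mm T [0.6037 0.2075] E [0.5537 0.2442] [-0.57  1.65  2.07  2.62]
```

Emit:
drive_tool --series '[4,-0.3,0,-0.2,0,4,-0.5,0,-0.3,0,1.5,-0.5,0,-0.3,0,1.5,-0.5,0,-0.3,0,1.5,-0.5,0,-0.3,0]' --force 30

```text
time_s: 12.35
tool_pos: [0.5648, -0.2245, 0.3952]
orientation: [[-0.001, 1.0, -0.0], [1.0, 0.001, -0.001], [-0.001, -0.0, -1.0]]
wrist_force: [-0.7, -0.9, 0.3]
opening: 0.0179
```

Emit:
drive_tool --series '[1.5,0.3,0,0.3,0,1.5,0.6,0,0.6,0,1.5,0.9,0,0.9,0,1.5,1.0,0,1.0,0,1.5,1.0,0,1.0,0]'

```text
time_s: 12.85
tool_pos: [0.5742, -0.2249, 0.404]
orientation: [[-0.001, 1.0, -0.006], [1.0, 0.001, -0.001], [-0.001, -0.006, -1.0]]
wrist_force: [-5.3, -3.9, -4.5]
opening: 0.0182
```

Emit:
drive_tool --series '[1.5,0.1,0,-0.2,0,1.5,0.25,0,-0.4,0,1.5,0.4,0,-0.6,0,1.5,0.5,0,-0.8,0,1.5,0.5,0,-0.8,0]'

```text
time_s: 13.35
tool_pos: [0.5773, -0.2249, 0.3997]
orientation: [[-0.001, 1.0, -0.008], [1.0, 0.001, -0.002], [-0.002, -0.008, -1.0]]
wrist_force: [-14.8, -3.2, 11.9]
opening: 0.0182
```

Run:
```python
from h import *
o=ctrl.get_obs();print(o["tool_pos"],o["wrist_force"],o["opening"])
im=ctrl.capture("wrist");M=ctrl.camera_model("wrist");save("w3",im)
h=cv2.cvtColor(im,cv2.COLOR_RGB2HSV);b=(h[:,:,0]>100)&(h[:,:,0]<125)&(h[:,:,1]>120)&(h[:,:,2]>120);b[:,:240]=0;b[:,310:]=0
for t in(80,120,160,190):
    ys,xs=np.nonzero(b&(h[:,:,2]>t));print(t,xs.min(),xs.max(),ys.min(),ys.max(),len(xs))
for k in (0,.006,.034): print(k,proj("wrist",np.array([.590-.574*k,-.224,.223+.819*k]),M).round(1))
```

```text
[ 0.57731419 -0.22489308  0.39966753] [-14.75185354  -3.19524515  11.8618625 ] 0.018165639944125095
80 255 297 255 311 1248
120 255 297 255 311 1248
160 255 297 256 311 1111
190 256 296 257 311 709
0 [276.1 293.9]
0.006 [276.1 293.5]
0.034 [276.  290.7]
```

Emit:
drive_tool --series '[2.5,0,0,0,0,4,0,0,0,0,5,0,0,0,0]'

```text
time_s: 13.7
tool_pos: [0.5804, -0.2241, 0.3983]
orientation: [[-0.001, 1.0, 0.003], [1.0, 0.001, 0.0], [0.0, 0.003, -1.0]]
wrist_force: [0.0, -0.5, 0.7]
opening: 0.0501
```

```bash
cat >> fit.py <<'E'
def meas(im):
    h=cv2.cvtColor(im,cv2.COLOR_RGB2HSV);b=((h[:,:,0]>100)&(h[:,:,0]<125)&(h[:,:,1]>120)&(h[:,:,2]>80)).astype(np.uint8)
    n,L,S,c=cv2.connectedComponentsWithStats(b); k=1+np.argmin([abs(c[i][0]-276)+1000*(S[i][4]<300) for i in range(1,n)]); b=(L==k).astype(np.uint8)
    cs,hi=cv2.findContours(b,cv2.RETR_CCOMP,cv2.CHAIN_APPROX_NONE)
    holes=[cs[i] for i in range(len(cs)) if hi[0][i][3]>=0]; H=max(holes,key=cv2.contourArea) if holes else None
    e=cv2.fitEllipse(H) if H is not None else None
    ys,xs=np.nonzero(b);print("blue",xs.min(),xs.max(),ys.min(),ys.max(),"recess",e)
    return e,ys.max()+.5,xs.max()-xs.min()+1
E
python3 - <<'E'
from fit import *
o=ctrl.get_obs();print(o["tool_pos"],o["wrist_force"])
meas(cv2.imread("pics/w2.png")[:,:,::-1].copy());meas(cv2.imread("pics/w3.png")[:,:,::-1].copy())
im=ctrl.capture("wrist");M=ctrl.camera_model("wrist");save("w4",im);e,ru,w=meas(im)
fit(M,e[0][1],ru,w)
q=ctrl.outline_of("wrist","jaw1");print([(round(k["p"],2),k["uv"]) for k in q[:3]])
E
```

```text
[ 0.58039638 -0.22407723  0.3983372 ] [ 0.03524171 -0.50405036  0.73626394]
blue 254 296 247 306 recess ((275.739501953125, 263.4772033691406), (27.218944549560547, 30.86427879333496), 92.42265319824219)
blue 255 298 255 311 recess ((276.03302001953125, 274.4446716308594), (29.639440536499023, 31.357641220092773), 87.75602722167969)
blue 252 296 245 303 recess ((274.107666015625, 264.7449035644531), (30.076580047607422, 32.13318634033203), 91.76235961914062)
phi 48.4 s 31.3 l 6.4 mm T [0.6132 0.201 ] E [0.5669 0.2422] [ 0.05 -0.51 -0.78 -1.07]
[(0.86, [253.3, 297.0]), (0.66, [296.2, 297.4])]
```

Emit:
drive_tool --series '[6,0.8,0,0.5,0.13,6,1.6,0,0.5,0.26,6,1.6,0,-0.8,0.4,6,1.6,0,-2.2,0.4,6,1.6,0,-3.1,0.4]'

```text
time_s: 14.3
tool_pos: [0.5963, -0.2241, 0.3649]
orientation: [[-0.391, 0.921, -0.001], [0.921, 0.391, 0.001], [0.001, -0.0, -1.0]]
wrist_force: [0.4, 0.2, 0.1]
opening: 0.0601
```

Emit:
drive_tool --series '[4,0,0,0,0,4,0,0,0,0,4,0,0,0,0,4,0,0,0,0]' --force 80

```text
time_s: 14.7
tool_pos: [0.5966, -0.2257, 0.3658]
orientation: [[-0.389, 0.921, 0.002], [0.921, 0.389, -0.004], [-0.005, 0.001, -1.0]]
wrist_force: [2.0, -6.0, -7.1]
opening: 0.0444
```

Emit:
drive_tool --series '[4,0,0,0,-0.12,4,0,0,0,-0.24,4,0,0,0,-0.36,4,0,0,0,-0.48,4,0,0,0,-0.6]'

```text
time_s: 15.2
tool_pos: [0.5948, -0.2245, 0.3676]
orientation: [[0.199, 0.98, -0.003], [0.98, -0.199, 0.0], [-0.0, -0.003, -1.0]]
wrist_force: [-8.0, -6.1, 9.1]
opening: 0.0404
```

Emit:
drive_tool --series '[4,0,0,0,-0.12,4,0,0,0,-0.24,4,0,0,0,-0.24]'

```text
time_s: 15.5
tool_pos: [0.5936, -0.224, 0.3691]
orientation: [[0.421, 0.907, -0.005], [0.907, -0.421, 0.003], [0.001, -0.006, -1.0]]
wrist_force: [-15.0, -6.1, 13.1]
opening: 0.0406
```

Run:
```python
from fit import *
o=ctrl.get_obs();print(o["tool_pos"],o["wrist_force"],o["ft_torque"],o["opening"])
im=ctrl.capture("wrist");save("w5",im);meas(im)
```

```text
[ 0.59359734 -0.22400354  0.36910679] [-15.03469301  -6.10242251  13.072817  ] [3.10729462 0.75791069 2.73223149] 0.04060705590015571
blue 209 282 254 324 recess ((234.07521057128906, 280.0854187011719), (35.46551513671875, 42.54160690307617), 35.722084045410156)
```

Emit:
drive_tool --series '[6,0,0,0,0,6,0,0,0,0,6,-0.5,0,1.5,0.15,6,-1.6,0,3.1,0.3,6,-1.6,0,3.1,0.44]'

```text
time_s: 16.05
tool_pos: [0.5798, -0.2243, 0.3997]
orientation: [[-0.007, 1.0, 0.004], [1.0, 0.007, -0.001], [-0.001, 0.004, -1.0]]
wrist_force: [0.2, 0.4, 0.5]
opening: 0.06
```

Emit:
drive_tool --series '[6,0,0,0,0,6,0,0,0,0]'

```text
time_s: 16.25
tool_pos: [0.5801, -0.2242, 0.3969]
orientation: [[0.002, 1.0, -0.0], [1.0, -0.002, 0.001], [0.001, -0.0, -1.0]]
wrist_force: [-0.4, -0.1, -0.6]
opening: 0.0597
```

Run:
```python
from fit import *
o=ctrl.get_obs();print(o["tool_pos"],o["wrist_force"],o["orientation"].round(3)[:,0],o["opening"])
im=ctrl.capture("wrist");M=ctrl.camera_model("wrist");save("w6",im);e,ru,w=meas(im)
fit(M,e[0][1],ru,w)
q=ctrl.outline_of("wrist","jaw1");print([(round(k["p"],2),k["uv"]) for k in q[:3]])
a=cv2.imread("pics/w4.png")[190:370,180:370];b=im[190:370,180:370,::-1]
cv2.imwrite("pics/l.png",cv2.resize(np.hstack([a,b]),None,fx=2.1,fy=2.1,interpolation=cv2.INTER_CUBIC))
```

```text
[ 0.58014399 -0.22415723  0.3968762 ] [-0.40667184 -0.08656299 -0.61883686] [0.002 1.    0.001] 0.05972242604398232
blue 252 296 247 304 recess ((274.62054443359375, 265.2600402832031), (30.366262435913086, 32.029781341552734), 91.72242736816406)
phi 48.7 s 30.3 l 5.7 mm T [0.6121 0.2015] E [0.5655 0.2424] [ 0.03 -0.22 -0.31 -0.44]
[(0.67, [295.6, 302.0]), (0.6, [252.2, 299.3])]
```

Run:
```python
from h import *
a,b=[cv2.imread(f"pics/{n}.png") for n in("w4","w6")]
for n,im in(("w4",a),("w6",b)):
    h=cv2.cvtColor(im,cv2.COLOR_BGR2HSV);m=(h[:,:,1]<50)&(h[:,:,2]>150);m[:,:230]=0;m[:,322:]=0;m[:280]=0;m[345:]=0
    for y in range(284,330,4):
        x=np.nonzero(m[y])[0]; print(n,y,x.min() if len(x) else None,x.max() if len(x) else None,len(x))
(g1,g2)=[cv2.cvtColor(i,cv2.COLOR_BGR2GRAY).astype(np.float32)[270:345,235:315] for i in(a,b)]
print(cv2.phaseCorrelate(g1,g2), cv2.absdiff(g1,g2).mean())
```

```text
w4 284 230 318 21
w4 288 242 320 32
w4 292 244 320 30
w4 296 232 317 28
w4 300 248 315 32
w4 304 250 298 45
w4 308 237 295 45
w4 312 259 308 35
w4 316 271 273 3
w4 320 246 248 3
w4 324 295 296 2
w4 328 258 288 9
w6 284 246 316 16
w6 288 243 321 27
w6 292 231 320 31
w6 296 245 320 30
w6 300 247 316 30
w6 304 233 298 37
w6 308 251 296 46
w6 312 253 294 42
w6 316 239 287 30
w6 320 None None 0
w6 324 300 300 1
w6 328 252 253 2
((0.31058515793989017, 3.7999467795829673), 0.7822122866312663) 23.2955
```

View pics/l.png

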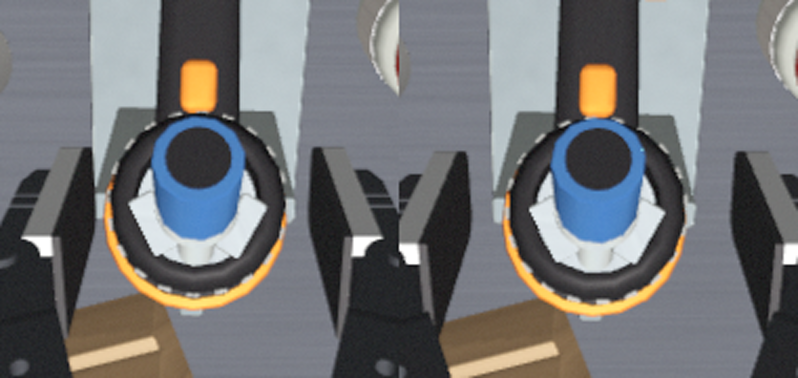

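Emit:
drive_tool --series '[6,1.2,0,0,0.13,6,2.4,0,-0.5,0.26,6,2.4,0,-1.8,0.4,6,2.4,0,-3.1,0.4,6,2.4,0,-4.1,0.4]'

```text
time_s: 16.85
tool_pos: [0.6038, -0.2242, 0.3546]
orientation: [[-0.387, 0.922, -0.002], [0.922, 0.387, 0.001], [0.001, -0.001, -1.0]]
wrist_force: [-0.5, 1.0, 19.4]
opening: 0.06
```

Emit:
drive_tool --series '[3,0,0,0,0,3,0,0,0,0,3,0,0,0,0,3,0,0,0,0]' --force 100

```text
time_s: 17.25
tool_pos: [0.6041, -0.2255, 0.3574]
orientation: [[-0.388, 0.922, 0.003], [0.922, 0.388, -0.004], [-0.005, 0.002, -1.0]]
wrist_force: [-1.1, -3.3, 5.0]
opening: 0.0469
```

Emit:
drive_tool --series '[3,0,0,0,-0.12,3,0,0,0,-0.24]'

```text
time_s: 17.45
tool_pos: [0.6041, -0.2253, 0.3603]
orientation: [[-0.158, 0.987, 0.005], [0.987, 0.158, -0.005], [-0.006, 0.005, -1.0]]
wrist_force: [-1.5, -3.2, 13.8]
opening: 0.0416
```

Run:
```python
from fit import *
o=ctrl.get_obs();print(o["tool_pos"],o["wrist_force"],o["ft_torque"],o["opening"],o["joint_pos"].round(1))
```

```text
[ 0.60405943 -0.22525462  0.36025029] [-1.54434973 -3.22495825 13.78696282] [-2.5960339  -0.89711636 -0.37626851] 0.041649404648365286 [ -21.4   26.1   83.9   -0.2   69.6 -120.5]
```

Emit:
drive_tool --series '[3,0,0,0.3,-0.12,3,0,0,0.5,-0.24,3,0,0,0.5,-0.36,3,0,0,0.5,-0.48,3,0,0,0.5,-0.6]'

```text
time_s: 17.95
tool_pos: [0.6015, -0.226, 0.3634]
orientation: [[0.411, 0.912, -0.007], [0.912, -0.411, -0.0], [-0.003, -0.007, -1.0]]
wrist_force: [-17.5, -29.3, 18.9]
opening: 0.0394
```

Emit:
drive_tool --series '[3,0,0,0,0]'

```text
time_s: 18.05
tool_pos: [0.6014, -0.2262, 0.3633]
orientation: [[0.407, 0.913, -0.006], [0.914, -0.407, 0.001], [-0.002, -0.006, -1.0]]
wrist_force: [-17.4, -27.6, 17.2]
opening: 0.0393
```

Emit:
drive_tool --series '[6,0,0,0,0,6,0,0,0,0,6,-0.8,0,1.2,0.15,6,-2.4,0,2.5,0.3,6,-2.4,0,3.6,0.44]'

```text
time_s: 18.55
tool_pos: [0.5787, -0.2232, 0.3962]
orientation: [[-0.009, 1.0, -0.005], [1.0, 0.009, 0.005], [0.005, -0.005, -1.0]]
wrist_force: [1.7, -0.7, 0.1]
opening: 0.06
```

Emit:
drive_tool --series '[6,0,0,0,0,6,0,0,0,0]'

```text
time_s: 18.75
tool_pos: [0.58, -0.2237, 0.3961]
orientation: [[0.001, 1.0, -0.002], [1.0, -0.001, 0.002], [0.002, -0.002, -1.0]]
wrist_force: [-0.8, 0.5, 0.2]
opening: 0.06
```

```bash
cat >> fit.py <<'E'
def look(n):
    o=ctrl.get_obs();print(o["tool_pos"].round(4),o["wrist_force"].round(1),o["orientation"].round(3)[:2,0])
    im=ctrl.capture("wrist");M=ctrl.camera_model("wrist");save(n,im);e,ru,w=meas(im)
    if e: fit(M,e[0][1],ru,w)
    q=ctrl.outline_of("wrist","jaw1")
    for k in q[:3]:
        ys,xs=np.nonzero(k["mask"]);print(round(k["p"],2),np.round(k["uv"],1),xs.min(),xs.max(),ys.min(),ys.max())
    return im
E
python3 -c "
from fit import *
look('w7')"
```

```text
[ 0.58   -0.2237  0.3961] [-0.8  0.5  0.2] [0.001 1.   ]
blue 250 295 248 306 recess ((272.9993591308594, 268.2785339355469), (30.95121192932129, 32.41254425048828), 86.71146392822266)
phi 47.1 s 28.9 l 4.7 mm T [0.6104 0.202 ] E [0.565  0.2443] [ 0.06 -0.37 -0.43 -0.74]
0.74 [253.1 300.8] 241 262 285 315
0.66 [295.1 304.2] 281 301 287 315
0.22 [267.1 321.4] 229 315 249 336
```

```bash
cat >> fit.py <<'E'
def span(n):
    im=cv2.imread(f"pics/{n}.png");h=cv2.cvtColor(im,cv2.COLOR_BGR2HSV);m=((h[:,:,1]<45)&(h[:,:,2]>130)).astype(np.uint8)
    yy,xx=np.mgrid[:420,:560];m[((xx-275)/38.)**2+((yy-297)/36.)**2>1]=0
    k,L,S,c=cv2.connectedComponentsWithStats(m);i=1+np.argmax(S[1:,4]);ys,xs=np.nonzero(L==i)
    print(n,"jaws",S[i],"width",xs.max()-xs.min()+1)
E
python3 -c "
from fit import *
[span(n) for n in('w4','w6','w7')]"
```

```text
w4 jaws [ 241  270   66   47 1125] width 66
w6 jaws [ 242  272   65   48 1181] width 65
w7 jaws [ 242  274   62   48 1110] width 62
```

Emit:
drive_tool --series '[6,1.2,0,0,0.14,6,2.3,0,-0.5,0.28,6,2.3,0,-1.8,0.42,6,2.3,0,-2.8,0.42,6,2.3,0,-3.5,0.42]'

```text
time_s: 19.35
tool_pos: [0.6028, -0.2241, 0.3603]
orientation: [[-0.406, 0.914, -0.003], [0.914, 0.406, 0.001], [0.002, -0.002, -1.0]]
wrist_force: [0.7, 0.1, 0.4]
opening: 0.0598
```

Emit:
drive_tool --series '[3,0,0,0,0,3,0,0,0,0,3,0,0,0,0,3,0,0,0,0]' --force 120

```text
time_s: 19.75
tool_pos: [0.603, -0.2252, 0.3621]
orientation: [[-0.406, 0.914, 0.001], [0.914, 0.406, -0.003], [-0.003, -0.0, -1.0]]
wrist_force: [-0.7, -3.0, -5.9]
opening: 0.0447
```

Emit:
drive_tool --series '[3,0,0,0,-0.11,3,0,0,0,-0.22,3,0,0,0,-0.33,3,0,0,0,-0.44,3,0,0,0,-0.55]'

```text
time_s: 20.25
tool_pos: [0.6001, -0.2252, 0.366]
orientation: [[0.125, 0.992, -0.008], [0.992, -0.125, -0.002], [-0.002, -0.007, -1.0]]
wrist_force: [-19.4, -11.1, 28.5]
opening: 0.0387
```

Emit:
drive_tool --series '[3,0,0,0,-0.11,3,0,0,0,-0.22,3,0,0,0,-0.33,3,0,0,0,-0.33]'

```text
time_s: 20.65
tool_pos: [0.6007, -0.2267, 0.3653]
orientation: [[0.428, 0.904, -0.003], [0.904, -0.428, -0.0], [-0.001, -0.002, -1.0]]
wrist_force: [-17.1, -28.3, 10.4]
opening: 0.0385
```

Emit:
drive_tool --series '[6,0,0,0,0,6,0,0,0,0,6,0,0,0,0.14,6,0,0,0,0.28,6,0,0,0,0.42]'

```text
time_s: 21.15
tool_pos: [0.603, -0.2232, 0.3621]
orientation: [[0.031, 1.0, -0.001], [1.0, -0.031, 0.003], [0.003, -0.001, -1.0]]
wrist_force: [0.1, -0.8, -0.7]
opening: 0.0604
```

Emit:
drive_tool --series '[6,0,0,0,0.14,6,0,0,0,0.28,6,0,0,0,0.42,6,0,0,0,0.46]'

```text
time_s: 21.55
tool_pos: [0.6031, -0.2232, 0.362]
orientation: [[-0.414, 0.91, -0.002], [0.91, 0.414, 0.003], [0.004, 0.0, -1.0]]
wrist_force: [-0.8, 0.1, -0.2]
opening: 0.0599
```

Emit:
drive_tool --series '[6,-0.8,0,1.2,-0.14,6,-2.3,0,2.5,-0.28,6,-2.3,0,3.5,-0.42,6,-2.3,0,3.5,-0.42,6,-2.3,0,3.5,-0.42]'

```text
time_s: 22.05
tool_pos: [0.5801, -0.2236, 0.397]
orientation: [[-0.005, 1.0, -0.0], [1.0, 0.005, 0.002], [0.002, -0.0, -1.0]]
wrist_force: [-0.1, 0.2, -1.5]
opening: 0.06
```

```bash
python3 -c "
from fit import *
look('w8');span('w8')"
```

```text
[ 0.5801 -0.2236  0.397 ] [-0.1  0.2 -1.5] [-0.005  1.   ]
blue 251 296 245 303 recess ((273.53326416015625, 263.7835388183594), (30.175670623779297, 32.21198272705078), 90.18075561523438)
phi 48.1 s 27.2 l 4.6 mm T [0.6094 0.2034] E [0.5632 0.2448] [ 0.05 -0.25 -0.29 -0.46]
0.75 [251.5 298.6] 243 264 284 312
0.68 [293.1 302.6] 279 300 286 313
w8 jaws [ 243  272   60   48 1182] width 60
```

Run:
```python
from h import *
I={n:cv2.cvtColor(cv2.imread(f"pics/{n}.png"),cv2.COLOR_BGR2GRAY).astype(np.float32) for n in("w4","w6","w7","w8")}
for n in("w4","w7","w8"):
    for r in((200,250,240,310),(318,350,225,325),(200,330,215,250)):
        a=I["w6"][r[0]:r[1],r[2]:r[3]];b=I[n][r[0]:r[1],r[2]:r[3]]
        (d,s)=cv2.phaseCorrelate(a,b,cv2.createHanningWindow(a.shape[::-1],cv2.CV_32F));print(n,r,np.round(d,1),round(s,2))
# polar unwrap of ribs around ring: print gray of white dashes
for n in I:
    im=I[n];c=(273.5,291.);th=np.radians(np.arange(30,150,3))
    print(n,[int(max(im[int(round(c[1]+r*np.sin(t))),int(round(c[0]+r*np.cos(t)))] for r in range(34,42))) for t in th])
```

```text
w4 (200, 250, 240, 310) [-0.  -1.8] 1.02
w4 (318, 350, 225, 325) [-1.5 -1.8] 0.37
w4 (200, 330, 215, 250) [ 0.3 -1.4] 0.76
w7 (200, 250, 240, 310) [-1.2  0.9] 1.07
w7 (318, 350, 225, 325) [-3.2  2.1] 0.51
w7 (200, 330, 215, 250) [-1.4  1.1] 0.82
w8 (200, 250, 240, 310) [-1.2  0. ] 1.04
w8 (318, 350, 225, 325) [-5.1  0.4] 0.23
w8 (200, 330, 215, 250) [-1.2  0.1] 0.7
w4 [208, 208, 210, 207, 65, 60, 65, 74, 89, 107, 137, 156, 157, 156, 157, 201, 201, 166, 216, 212, 175, 167, 201, 145, 183, 196, 145, 139, 136, 140, 125, 78, 73, 61, 61, 55, 85, 181, 181, 182]
w6 [72, 76, 110, 78, 80, 85, 88, 85, 3, 6, 14, 51, 29, 39, 34, 41, 40, 41, 116, 119, 110, 53, 54, 40, 62, 93, 63, 26, 19, 20, 22, 5, 5, 74, 71, 70, 69, 110, 110, 67]
w7 [143, 100, 161, 92, 81, 86, 86, 79, 29, 24, 28, 35, 43, 54, 59, 65, 69, 74, 75, 75, 76, 79, 77, 75, 67, 63, 58, 51, 45, 40, 33, 27, 20, 53, 62, 70, 66, 63, 65, 64]
w8 [197, 197, 197, 187, 73, 78, 83, 84, 60, 74, 130, 90, 38, 43, 69, 142, 115, 59, 66, 63, 64, 75, 65, 60, 55, 54, 47, 43, 38, 35, 29, 23, 18, 70, 75, 70, 67, 66, 67, 63]
```

Emit:
drive_tool --series '[4,-0.5,0,-0.3,0,4,-1,0,-0.3,0,1.5,-1,0,-0.3,0,1.5,-1,0,-0.3,0,1.5,-1,0,-0.3,0]' --force 40

```text
time_s: 22.65
tool_pos: [0.5697, -0.2247, 0.3944]
orientation: [[-0.001, 1.0, -0.001], [1.0, 0.001, -0.001], [-0.001, -0.001, -1.0]]
wrist_force: [-2.1, -2.5, 0.9]
opening: 0.0176
```

Emit:
drive_tool --series '[1.5,0.2,0,0.2,0,1.5,0.5,0,0.45,0,1.5,0.75,0,0.7,0,1.5,0.75,0,0.7,0]'

```text
time_s: 23.05
tool_pos: [0.5757, -0.225, 0.3984]
orientation: [[-0.001, 1.0, -0.012], [1.0, 0.001, 0.001], [0.001, -0.012, -1.0]]
wrist_force: [-5.0, -2.6, -4.9]
opening: 0.0177
```

Emit:
drive_tool --series '[1.5,0.15,0,-0.2,0,1.5,0.3,0,-0.4,0,1.5,0.45,0,-0.65,0,1.5,0.6,0,-0.85,0,1.5,0.6,0,-0.85,0]'

```text
time_s: 23.55
tool_pos: [0.5771, -0.2249, 0.3973]
orientation: [[-0.001, 1.0, -0.019], [1.0, 0.001, -0.002], [-0.002, -0.019, -1.0]]
wrist_force: [-31.5, -1.8, 29.1]
opening: 0.0178
```

```bash
python3 -c "
from fit import *
look('w9');span('w9')"
```

```text
[ 0.5771 -0.2249  0.3973] [-31.5  -1.8  29.1] [-0.001  1.   ]
blue 254 298 267 316 recess ((275.9541320800781, 288.2203369140625), (32.34030532836914, 32.95623779296875), 167.41934204101562)
phi 39.2 s 30.4 l 0.6 mm T [0.6079 0.1984] E [0.5687 0.2465] [ 0.02 -0.53 -0.2  -1.11]
0.64 [262.5 318. ] 257 268 310 322
0.6 [291.2 318.5] 283 294 309 323
w9 jaws [256 305  41  25 558] width 41
```

Emit:
drive_tool --series '[3,0,0,0.4,0,4,0,0,0.8,0,6,0,0,0.8,0,6,0,0,0.8,0]'

```text
time_s: 24.05
tool_pos: [0.584, -0.2241, 0.4005]
orientation: [[-0.002, 1.0, 0.001], [1.0, 0.002, 0.0], [0.0, 0.001, -1.0]]
wrist_force: [-0.0, 0.1, 0.8]
opening: 0.0601
```

```bash
python3 -c "
from fit import *
look('w10');span('w10')"
```

```text
[ 0.584  -0.2241  0.4005] [-0.   0.1  0.8] [-0.002  1.   ]
blue 251 296 237 289 recess ((273.83636474609375, 257.3932189941406), (31.84162139892578, 32.21432113647461), 83.94720458984375)
phi 39.9 s 25.7 l -1.1 mm T [0.6039 0.2013] E [0.5641 0.2489] [-0.06  0.32  0.17  0.56]
0.81 [291.5 289.4] 277 300 274 301
0.68 [256.1 287. ] 247 268 273 300
w10 jaws [ 245  267   58   42 1211] width 58
```

Emit:
drive_tool --series '[6,1,0,0,0.14,6,1.9,0,-0.5,0.28,6,1.9,0,-1.8,0.42,6,1.9,0,-3,0.42,6,1.9,0,-3.8,0.42]'

```text
time_s: 24.65
tool_pos: [0.6024, -0.2241, 0.361]
orientation: [[-0.406, 0.914, -0.002], [0.914, 0.406, 0.001], [0.002, -0.002, -1.0]]
wrist_force: [-0.1, 0.4, 0.1]
opening: 0.0599
```

Emit:
drive_tool --series '[3,0,0,0,0,3,0,0,0,0,3,0,0,0,0,3,0,0,0,0]' --force 120

```text
time_s: 25.05
tool_pos: [0.6024, -0.2252, 0.3625]
orientation: [[-0.407, 0.914, 0.001], [0.914, 0.407, -0.003], [-0.003, -0.0, -1.0]]
wrist_force: [-1.7, -3.1, -5.8]
opening: 0.0451
```

Emit:
drive_tool --series '[3,0,0,0,-0.11,3,0,0,0,-0.22,3,0,0,0,-0.33,3,0,0,0,-0.44,3,0,0,0,-0.55]'

```text
time_s: 25.55
tool_pos: [0.6042, -0.2255, 0.3637]
orientation: [[0.125, 0.992, 0.006], [0.992, -0.125, -0.003], [-0.002, 0.007, -1.0]]
wrist_force: [4.5, -12.1, 5.1]
opening: 0.0388
```

Emit:
drive_tool --series '[3,0,0,0,-0.11,3,0,0,0,-0.22,3,0,0,0,-0.33,3,0,0,0,-0.33]'

```text
time_s: 25.95
tool_pos: [0.6022, -0.2273, 0.366]
orientation: [[0.431, 0.902, 0.005], [0.902, -0.431, -0.003], [-0.0, 0.006, -1.0]]
wrist_force: [-9.1, -29.0, 8.2]
opening: 0.0389
```

Emit:
drive_tool --series '[6,0,0,0,0,6,0,0,0,0,6,0,0,0,0.14,6,0,0,0,0.28,6,0,0,0,0.42]'

```text
time_s: 26.45
tool_pos: [0.6025, -0.2232, 0.3627]
orientation: [[0.031, 1.0, -0.001], [1.0, -0.031, 0.003], [0.003, -0.001, -1.0]]
wrist_force: [0.5, 0.5, -0.3]
opening: 0.06
```

Emit:
drive_tool --series '[6,0,0,0,0.14,6,0,0,0,0.28,6,0,0,0,0.42,6,0,0,0,0.46]'

```text
time_s: 26.85
tool_pos: [0.6025, -0.2231, 0.3627]
orientation: [[-0.414, 0.91, -0.001], [0.91, 0.414, 0.003], [0.003, 0.0, -1.0]]
wrist_force: [0.2, 0.5, -0.4]
opening: 0.06
```

Emit:
drive_tool --series '[3,0,0,0,0,3,0,0,0,0,3,0,0,0,0,3,0,0,0,0]' --force 120

```text
time_s: 27.25
tool_pos: [0.6025, -0.2239, 0.3655]
orientation: [[-0.407, 0.913, 0.004], [0.913, 0.407, -0.002], [-0.003, 0.003, -1.0]]
wrist_force: [-5.1, 3.3, 8.8]
opening: 0.0428
```

Emit:
drive_tool --series '[3,0,0,0,-0.11,3,0,0,0,-0.22,3,0,0,0,-0.33,3,0,0,0,-0.44,3,0,0,0,-0.55]'

```text
time_s: 27.75
tool_pos: [0.6005, -0.2251, 0.3678]
orientation: [[0.127, 0.992, -0.002], [0.992, -0.127, -0.004], [-0.004, -0.002, -1.0]]
wrist_force: [-11.6, -12.8, 22.3]
opening: 0.0383
```

Emit:
drive_tool --series '[3,0,0,0,-0.11,3,0,0,0,-0.22,3,0,0,0,-0.33,3,0,0,0,-0.33]'

```text
time_s: 28.15
tool_pos: [0.5987, -0.2258, 0.3694]
orientation: [[0.432, 0.902, -0.005], [0.902, -0.432, -0.001], [-0.003, -0.004, -1.0]]
wrist_force: [-26.9, -19.4, 30.3]
opening: 0.0384
```

Run:
```python
from h import *
o=ctrl.get_obs();print(o["tool_pos"],o["wrist_force"],o["ft_torque"],o["opening"])
```

```text
[ 0.59869922 -0.22577456  0.36939788] [-26.8726275  -19.41914702  30.33103158] [4.97656545 0.93806884 5.77080104] 0.03842213383270495
```

Emit:
drive_tool --series '[6,0,0,0,0,6,0,0,0,0,6,-0.8,0,1.5,0.15,6,-1.9,0,2.6,0.3,6,-1.9,0,3.8,0.45]'

```text
time_s: 28.65
tool_pos: [0.5828, -0.2234, 0.4004]
orientation: [[0.002, 1.0, -0.003], [1.0, -0.002, 0.003], [0.003, -0.003, -1.0]]
wrist_force: [0.0, 0.5, -0.7]
opening: 0.0603
```

Emit:
drive_tool --series '[6,0,0,0,0.01,6,0,0,0,0.01]'

```text
time_s: 28.85
tool_pos: [0.5837, -0.2238, 0.4]
orientation: [[0.001, 1.0, -0.001], [1.0, -0.001, 0.001], [0.001, -0.001, -1.0]]
wrist_force: [0.4, 1.1, -0.8]
opening: 0.0602
```

```bash
python3 -c "
from fit import *
look('w11');span('w11')"
```

```text
[ 0.5837 -0.2238  0.4   ] [ 0.4  1.1 -0.8] [0.001 1.   ]
blue 251 296 249 295 recess ((273.49298095703125, 270.5415344238281), (32.97709274291992, 33.400943756103516), 16.644174575805664)
phi 34.1 s 28.2 l -3.0 mm T [0.6037 0.1982] E [0.569  0.2495] [ 0.02 -0.28 -0.01 -0.53]
0.6 [258.2 289.8] 246 269 275 301
0.52 [286.6 296.6] 277 297 277 301
w11 jaws [244 269  58  41 978] width 58
```

Emit:
drive_tool --series '[6,1,0,0,0.14,6,1.9,0,-0.5,0.28,6,1.9,0,-1.8,0.42,6,1.9,0,-3,0.42,6,1.9,0,-3.8,0.42]'

```text
time_s: 29.45
tool_pos: [0.6022, -0.2241, 0.3606]
orientation: [[-0.406, 0.914, -0.003], [0.914, 0.406, 0.001], [0.002, -0.002, -1.0]]
wrist_force: [0.3, 0.4, -0.5]
opening: 0.06
```

Emit:
drive_tool --series '[3,0,0,0,0,3,0,0,0,0,3,0,0,0,0,3,0,0,0,0]' --force 120

```text
time_s: 29.85
tool_pos: [0.6024, -0.2253, 0.3623]
orientation: [[-0.406, 0.914, 0.001], [0.914, 0.406, -0.003], [-0.003, -0.001, -1.0]]
wrist_force: [-1.6, -2.6, -8.1]
opening: 0.045
```

Emit:
drive_tool --series '[3,0,0,0,-0.11,3,0,0,0,-0.22,3,0,0,0,-0.33,3,0,0,0,-0.44,3,0,0,0,-0.55]'

```text
time_s: 30.35
tool_pos: [0.5996, -0.2252, 0.3659]
orientation: [[0.125, 0.992, -0.008], [0.992, -0.125, -0.001], [-0.002, -0.008, -1.0]]
wrist_force: [-19.3, -11.0, 27.5]
opening: 0.0384
```

Emit:
drive_tool --series '[3,0,0,0,-0.11,3,0,0,0,-0.22,3,0,0,0,-0.33,3,0,0,0,-0.33]'

```text
time_s: 30.75
tool_pos: [0.6053, -0.2278, 0.3707]
orientation: [[0.435, 0.9, 0.022], [0.9, -0.435, -0.01], [0.001, 0.025, -1.0]]
wrist_force: [4.0, -24.2, 15.1]
opening: 0.038
```

Run:
```python
from h import *
o=ctrl.get_obs();print(o["tool_pos"],o["wrist_force"],o["ft_torque"],o["opening"])
```

```text
[ 0.60534412 -0.22777991  0.37065283] [  3.95601107 -24.20343015  15.10206009] [ 1.04112468 -2.88376076  3.70777558] 0.03796293070538202
```

Emit:
drive_tool --series '[6,0,0,0,0,6,0,0,0,0,6,0,0,0,0.14,6,0,0,0,0.28,6,0,0,0,0.42]'

```text
time_s: 31.25
tool_pos: [0.6021, -0.223, 0.3621]
orientation: [[0.031, 1.0, -0.003], [1.0, -0.031, 0.004], [0.004, -0.003, -1.0]]
wrist_force: [0.5, 1.3, 0.7]
opening: 0.06
```

Emit:
drive_tool --series '[6,0,0,0,0.14,6,0,0,0,0.28,6,0,0,0,0.42,6,0,0,0,0.46]'

```text
time_s: 31.65
tool_pos: [0.6021, -0.223, 0.362]
orientation: [[-0.414, 0.91, -0.003], [0.91, 0.414, 0.004], [0.005, -0.001, -1.0]]
wrist_force: [-0.1, -0.5, -0.1]
opening: 0.0598
```

Emit:
drive_tool --series '[3,0,0,0,0,3,0,0,0,0,3,0,0,0,0,3,0,0,0,0]' --force 120

```text
time_s: 32.05
tool_pos: [0.6021, -0.2241, 0.3652]
orientation: [[-0.408, 0.913, 0.003], [0.913, 0.408, -0.002], [-0.003, 0.002, -1.0]]
wrist_force: [-6.6, 1.9, 8.5]
opening: 0.0434
```

Emit:
drive_tool --series '[3,0,0,0,-0.11,3,0,0,0,-0.22,3,0,0,0,-0.33,3,0,0,0,-0.44,3,0,0,0,-0.55]'

```text
time_s: 32.55
tool_pos: [0.6002, -0.2251, 0.3666]
orientation: [[0.127, 0.992, -0.005], [0.992, -0.127, -0.003], [-0.004, -0.004, -1.0]]
wrist_force: [-11.2, -13.9, 16.9]
opening: 0.0378
```

Emit:
drive_tool --series '[3,0,0,0,-0.11,3,0,0,0,-0.22,3,0,0,0,-0.33,3,0,0,0,-0.33]'

```text
time_s: 32.95
tool_pos: [0.6055, -0.2277, 0.37]
orientation: [[0.439, 0.898, 0.023], [0.899, -0.439, -0.011], [0.0, 0.026, -1.0]]
wrist_force: [4.6, -22.1, 16.6]
opening: 0.0386
```

Run:
```python
from h import *
o=ctrl.get_obs();print(o["tool_pos"],o["wrist_force"],o["ft_torque"],o["opening"])
```

```text
[ 0.60550825 -0.22774906  0.37000923] [  4.55120725 -22.10929618  16.6011223 ] [ 0.71920993 -3.38701485  2.64548274] 0.03858179016939142
```

Emit:
drive_tool --series '[6,0,0,0,0,6,0,0,0,0,6,-0.8,0,1.5,0.15,6,-1.9,0,2.6,0.3,6,-1.9,0,3.8,0.45]'

```text
time_s: 33.45
tool_pos: [0.5821, -0.2231, 0.3997]
orientation: [[0.002, 1.0, -0.006], [1.0, -0.002, 0.004], [0.004, -0.006, -1.0]]
wrist_force: [0.0, -0.7, 0.3]
opening: 0.0598
```

Emit:
drive_tool --series '[6,0,0,0,0.01,6,0,0,0,0.01]'

```text
time_s: 33.65
tool_pos: [0.5833, -0.2236, 0.3997]
orientation: [[0.001, 1.0, -0.002], [1.0, -0.001, 0.002], [0.002, -0.002, -1.0]]
wrist_force: [0.0, 0.5, 0.1]
opening: 0.0598
```

```bash
python3 -c "
from fit import *
look('w12');span('w12')"
```

```text
[ 0.5833 -0.2236  0.3997] [0.  0.5 0.1] [0.001 1.   ]
blue 251 294 250 296 recess ((272.65643310546875, 272.42926025390625), (33.02156448364258, 33.53477478027344), 32.07538986206055)
phi 34.5 s 34.6 l -3.0 mm T [0.6074 0.193 ] E [0.5723 0.2441] [-0.02 -0.16 -0.03 -0.37]
w12 jaws [244 270  57  42 973] width 57
```

Emit:
drive_tool --series '[4,-0.9,0,0,0,4,-0.9,0,0,0,1.5,-0.9,0,0,0,1.5,-0.9,0,0,0,1.5,-0.9,0,0,0]' --force 30

```text
time_s: 34.25
tool_pos: [0.5743, -0.2246, 0.4008]
orientation: [[-0.001, 1.0, -0.0], [1.0, 0.001, -0.001], [-0.001, -0.0, -1.0]]
wrist_force: [-1.5, -1.5, 0.1]
opening: 0.018
```

Emit:
drive_tool --series '[1.5,0,0,0,0,1.5,-0.1,0,0.15,0,1.5,-0.15,0,0.22,0]'

```text
time_s: 34.55
tool_pos: [0.5739, -0.2247, 0.401]
orientation: [[-0.001, 1.0, 0.002], [1.0, 0.001, -0.0], [-0.0, 0.002, -1.0]]
wrist_force: [6.7, -4.0, -13.0]
opening: 0.0179
```

Emit:
drive_tool --series '[1.5,0.15,0,-0.22,0,1.5,0.3,0,-0.44,0,1.5,0.3,0,-0.44,0]'

```text
time_s: 34.85
tool_pos: [0.5747, -0.2245, 0.4007]
orientation: [[-0.001, 1.0, -0.002], [1.0, 0.001, -0.001], [-0.001, -0.002, -1.0]]
wrist_force: [-7.0, -2.8, 8.4]
opening: 0.0188
```

Emit:
drive_tool --series '[3,-0.15,0,0.22,0,5,-0.15,0,0.22,0,6,-0.15,0,0.22,0,6,-0.15,0,3,0,6,-0.15,0,6,0]'

```text
time_s: 35.35
tool_pos: [0.5746, -0.224, 0.4577]
orientation: [[-0.002, 1.0, -0.003], [1.0, 0.002, 0.002], [0.002, -0.003, -1.0]]
wrist_force: [0.6, -0.0, 0.3]
opening: 0.0598
```

Emit:
drive_tool --series '[6,-3,0,3,0,6,-6,0,6,0,6,-8,0,6,0,6,-8,0,6,0]'

```text
time_s: 35.75
tool_pos: [0.4926, -0.224, 0.5202]
orientation: [[-0.0, 1.0, 0.002], [1.0, 0.0, -0.001], [-0.001, 0.002, -1.0]]
wrist_force: [-0.1, 0.1, -0.6]
opening: 0.0603
```

Run:
```python
from fit import *
o=ctrl.get_obs();print(o["time_s"],o["tool_pos"],o["wrist_force"])
im=ctrl.capture("wrist");M=ctrl.camera_model("wrist");save("w13",im)
C=np.array([.590,-.224,.223]);a=np.array([-np.sin(np.radians(35)),0,np.cos(np.radians(35))])
e,ru,w=meas(im);print("head end expected",proj("wrist",C+.034*a,M),proj("wrist",np.array([.587,-.224,.225])+.034*a,M))
for c in("scene","side"):
    ctrl.capture(c)
    for t in("spray","grease","red_bit","brass_bit","driver"):
        for q in ctrl.outline_of(c,t)[:2]: print(c,t,round(q["p"],2),np.round(q["uv"]))
```

```text
35.75 [ 0.49260328 -0.22396142  0.52017018] [-0.07826362  0.1428156  -0.63526819]
blue 265 285 284 305 recess ((275.31292724609375, 294.70989990234375), (15.79469108581543, 16.72967529296875), 18.95067024230957)
head end expected [274.64086824 296.01088172] [274.6315319 294.2958501]
scene spray 0.7 [145. 242.]
scene grease 0.8 [244. 257.]
scene red_bit 0.58 [336. 230.]
side spray 0.63 [273. 139.]
side grease 0.92 [274. 219.]
side grease 0.6 [280. 302.]
side red_bit 0.56 [281. 286.]
side driver 0.38 [272. 189.]
```

```bash
python3 -c "
from workcell import ctrl
print(ctrl.job_done())"
```

```text
the job is handed in; nothing more can be done
None
```

I took the nut driver out of the block and worked its shank down into the tilted chuck. I turned the sleeve clockwise in several grip-and-yaw strokes, then let go and backed off. The job was handed in at about 36 s; it gives no verdict, so the checks below are my own.

**Last checks**
- **Seating:** after two resets, a push of about 42 N along the axis met a hard stop, so I took the shank as fully down. At the end the head's end sat within about 2 pixels of where a seated, straight bit should show.
- **Straightness:** the bit lay about 34.5° from vertical, against 35° for the chuck.
- **Grip:** a pull of about 14 N along the axis moved it only 0.4 mm. The last two sleeve strokes ended at the same hand position, so the sleeve was probably slipping in the fingers rather than turning further.
- **Bystanders:** the can and jar showed within about 3 pixels of their first positions, and the red bit within 2. The brass bit was not found in the last pictures, so its place was not re-measured; nothing went near it after the pick.

**What failed or is uncertain**
- The first release left the bit leaning and not fully in, so I regripped and pushed it home.
- The first sleeve stroke slipped, because I had set the finger opening too wide to press.
- I never measured the sleeve angle. When the bit was pushed home I estimated about 1.2 rad, from the jaw gap in the pictures. If it was really over 1.75 rad by then, the "seated with jaws open" condition may rest on the earlier push.
- The depth fit scattered between 26 and 35 mm below the face, against 28 mm when seated. The force per jaw could not be read.

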